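Set the sewing machine's stitch-width lever to its third click

ROBOT

A 6-joint arm with a two-finger parallel gripper is mounted at the origin on the work surface. World frame = base frame: x ahead of the robot, y to its left, z up, the work surface at z = 0. Lengths are in m, angles in rad, forces in N, time in s.
With the tool pointing down it reaches from about 0.425 to 0.95 m from the base axis. Payload 3.5 kg.
Tool frame: the origin (TCP) lies at the very end of the fingers, on their centre line; the grasp point (between the pads) lies ctrl.grip_point_offset behind it (ctrl.grip_point_offset is the distance from the TCP to the grasp point, in m); z points along the fingers, y is the direction in which the jaws open and shut (so a half turn about z gives the same grasp; the last joint's range is limited). The gripper opens to 85 mm and grips with 20 to 120 N. Pads are 22 mm wide; open, the fingers measure 114 mm over their backs; the gripper's body (76 mm by 85 mm) begins 54 mm behind the grasp point. The pads swing forward as they close: fully open they stand 13 mm farther back than shut.
Start: joints at [1.146, 0.286, 1.577, -0, 1.279, -0.15], TCP at [0.183, 0.65, 0.202] pointing down, gripper open.
Joint ranges: [-2.77, 2.77], [-0.9, 2.22], [0.21, 2.48], [-1.53, 4.67], [0.24, 2.81], [-2.84, 2.84]. Speed limits (rad/s): [2.79, 2.79, 3.14, 3.14, 3.14, 3.14].

INTERFACE

Orientations are given as a unit quaternion [x, y, z, w].
In Python, from plant import telemetry, imaging, ticket, finder, ctrl gives the robot as it stands. The module is installed in compiled form; this text tells all that it offers.
- The arm moves only by the shell command python3 -m crank 'ROWS' [FORCE]. ROWS is JSON, a list of rows, each a list of 7 numbers: the shift along the tool's x, y, z scaled (see below), then the turn, a rotation vector about the tool's x, y, z scaled (see below), then the opening, from 0 (shut) to 1 (fully open). A call has 1 to 12 rows; each row is the pose to reach, as a shift and turn from the pose commanded when the call began, along the tool's axes at that moment; what a row does not reach only later rows make up. The controller multiplies each number of a shift by 0.15 m and each number of a turn by 90 degrees. A row lasts 1/10 s, in which the tool goes at most 50 mm and 8.59 degrees, less where a joint would pass 70% of its speed; a pose out of reach is approached as far as the arm can. A call with a number of a shift or a turn outside -1 to 1 is refused whole. A call with a gripper value outside its range is refused whole. The fingers move at their own pace and stop on an object; FORCE is the grip in N (left out, the last holds). Time passes only in rows, so rows that repeat a pose let the fingers close. It gives the time, the measured TCP pose, the force and the opening at its end, in the units of the state.
- telemetry.get_state(): the state, without advancing time (a new reading comes with each control period).
- imaging.read_camera(name): name is "side" or "top" or "wrist"; returns a dict with "pixels" (384x512x3 uint8, red, green, blue), "vfov" (degrees; the focal length in pixels is half the picture's height over the tangent of half this angle, whatever the lens; pixels are square), "cx", "cy" (the principal point, pixels), "rvec" (rotation vector, rad) and "tvec" (3), from world to camera coordinates, as OpenCV has them. Camera axes: x right, y down, z forward; pixel columns grow to the right and rows downward; lengths in m; the calibration is good to about 2 mm. The wrist camera is an equidistant fisheye: a pixel r from the principal point sees the ray r / f radians off the axis. A picture is of the moment at which its call begins. There is no depth.
- ticket.sign_off(): hands the job in, once; it reports no verdict.
Trained networks look in a picture, given as the dict that the camera call returned (one of the last four; its "shot" number tells which), for a name from the list of things; names that differ only in an ending like _2 or _b are one class to them, and where a whole thing is asked for, a point or a joint stands for the part that bears it (a point fixed in the world has none). Each returns a list of dicts, best first, with "confidence" (0 to 1); they miss things now and then, are a little off and sometimes report something else, mostly with a low value. They report only what shows in the picture. A call takes as long as a camera call.
- finder.masks_of(label, picture): "pixels" (384x512 bool, what is visible of it) and "extent" ([left, top, right, bottom] in pixels, round what is visible of it).
- finder.pinpoint(label, picture): "location" ([row, column] in pixels: a listed point, or the origin of a listed thing).
The state is a dict: "time": time; "qpos": joint angles; "dq": joint speeds; "joint_efforts": joint torques, N m; "eef_pos": TCP position; "tcp_rot": TCP orientation; "contact_force": force on the tool from outside, world axes, zero at the start; "wrist_torque": the same for the moment, N m; "opening": opening from 0.0 (shut) to 1.0 (fully open).
Only numpy, scipy, OpenCV 4.12 (cv2) and the standard library are available. Lean on these libraries where they do the work, as an engineer would, in place of code of your own. Each camera call takes 0.05 s, during which the arm holds its last target.

TASK

On the sewing machine that lies on its back, set the stitch-width lever, the tab in the long slot across the front of the arm, to its third click: with the fingertips push it gently home to the zero end of the slot (the end towards the handwheel), then push it the other way just as gently, counting the clicks, and leave it seated in the third click without running past it. Only push the lever, do not pinch it. Leave the little needle-position lever on the pillar and everything that lies on the machine and the bench where they are.

Things in the scene. Friction and masses are not known exactly. Their poses are not given: they have to be found in the camera images.
- sewing_machine: white sewing machine, 290 x 390 mm, lying on its back, fixed. Origin on the bench under its middle; x towards the machine's top, y along the arm from handwheel to needle end, z up. The flat front of arm, pillar and head is 145 mm above the bench (arm: x 55 to 145, y -70 to 190 mm); the bed, x -145 to -65 mm, is up to 175 mm high
- slot_zero (a point): middle of the long slot on the arm's front face (145 mm above the bench), where the lever's middle stands in its zero (home) notch. The slot lies along the machine's y; the face is free for 30 mm beyond the tab at either end of its travel and 25 mm to either side. Grey dials, up to 16 mm tall, stand farther off, at machine x, y = (32, -110), (108, -113), (105, 150) mm
- slot_third (a point): point on the arm's front face, in the middle of the slot, where the lever's middle stands at the third click, 30 mm from slot_zero
- width_tab (a point): centre of the stitch-width lever's upright grey tab, 12 mm thick along the slot and 22 mm wide across it, standing from 3 to 28 mm above the arm's front face (its top 4 mm is a narrower cap, 9 x 18 mm); this point is 13.5 mm above the face and moves with the lever; axes as the machine's
- width_lever (a joint): slide of the stitch-width lever, m, 0 in the zero notch, growing towards the needle end (machine's +y). A sprung roller clicks into notches at 0, 0.01 ... 0.05; half-way between is a top, past which the lever jumps by itself into the next notch. 4 to 6 N starts it out of a notch, fading towards the top. Stops at -0.004 and 0.054. It starts in the first or second click
- needle_lever (a joint): slide of the small needle-position lever on the pillar, 0 to 0.024 m, growing towards the machine's +y; to be left alone
- needle_tab (a point): centre of the small needle-position lever's tab (14 x 6 mm, up to 14 mm above the face), on the pillar nearer the bed; to be left alone
- bobbin: steel sewing-machine bobbin, 20.6 mm diameter, 11.6 mm tall, standing on the front of the machine's arm on the needle-end side of the slot; origin at the centre of its underside; to be left alone
- bobbin_case: round steel bobbin case, 24 mm diameter, 12 mm tall, on the bed of the machine below the pillar; origin at the centre of its underside; to be left alone
- thread_spool: spool of blue thread, 27 mm diameter, 45 mm tall, standing on the machine's head; origin at the centre of its underside; to be left alone
- oil_bottle: green oil bottle with a red spout, 42 mm diameter, 130 mm tall, on the bench; origin at the centre of its underside; to be left alone
- screwdriver: screwdriver, 190 mm long, black handle 26 mm thick, lying on the bench; origin at mid-length on the bench, x axis towards its tip; to be left alone
- dust_brush: brush with a wooden handle, 200 mm long, lying on the bench; origin at mid-length on the bench, x axis towards the bristles; to be left alone
- pliers: pliers, 160 mm long, lying on the bench; origin near the rivet on the bench, x axis towards the jaws; to be left alone

How it is judged:
By the outcome, as a careful person would: the job done as asked, in the order asked, and still so for the second after the job is handed in, with the robot touching nothing.
It also fails if it takes over 48 s, if anything falls off the work surface, if the arm or the gripper's body presses on something with over 40 N, if the wrist force passes 120 N, or if a joint passes its speed limit or range.

## Working session

There is one attempt and no reset: what is moved stays moved. The work goes in short steps, Python scripts to look and compute and a shell command to move; the robot and the scene stay as the last step left them, time stands still between calls to the robot, and variables do not carry over. Pictures are saved under pics/ and viewed, and the job is handed in when it is done.

```bash
mkdir -p pics; cat > h.py <<'E'
import numpy as np, cv2
from plant import telemetry, imaging, ticket, finder, ctrl
def ray(p,row,col):
    f=p["pixels"].shape[0]/2/np.tan(np.radians(p["vfov"])/2)
    R=cv2.Rodrigues(np.array(p["rvec"],float))[0]; t=np.array(p["tvec"],float)
    u=np.array([col-p["cx"],row-p["cy"]])/f
    if p.get("_n")=="wrist":
        th=np.linalg.norm(u); d=np.array([*(u/max(th,1e-9)*np.sin(th)),np.cos(th)])
    else: d=np.array([*u,1.])
    return -R.T@t, R.T@d/np.linalg.norm(d)
def onz(p,rc,z):
    o,d=ray(p,*rc); return o+d*(z-o[2])/d[2]
def cam(n,save=None):
    p=imaging.read_camera(n); q=dict(p); q["_n"]=n
    if save: cv2.imwrite("pics/%s.png"%save,cv2.cvtColor(p["pixels"],cv2.COLOR_RGB2BGR))
    return p,q
E
python3 - <<'E'
from h import *
s=telemetry.get_state(); print({k:np.round(v,3) for k,v in s.items()}, ctrl.grip_point_offset)
Z=dict(slot_zero=.145,slot_third=.145,width_tab=.1585,needle_tab=.15,bobbin=.145,sewing_machine=0,bobbin_case=.175,thread_spool=.145,oil_bottle=0)
for n in ["top","side","wrist"]:
    p,q=cam(n,n+"0")
    print(n, -cv2.Rodrigues(np.array(p["rvec"]))[0].T@p["tvec"])
    for l,z in Z.items():
        try: r=finder.pinpoint(l,p)[:2]
        except Exception as e: print(e);continue
        for a in r: print(n,l,round(a["confidence"],2),np.round(a["location"],1),np.round(onz(q,a["location"],z),4))
E
```

```text
{'time': np.float64(0.0), 'qpos': array([ 1.146,  0.287,  1.578, -0.   ,  1.279, -0.15 ]), 'dq': array([-0.001,  0.   , -0.   ,  0.   ,  0.   , -0.   ]), 'joint_efforts': array([ 0.0000e+00, -4.0598e+01, -2.9263e+01, -0.0000e+00,  6.0000e-03,
        0.0000e+00]), 'eef_pos': array([0.183, 0.649, 0.2  ]), 'tcp_rot': array([ 0.137,  0.991, -0.001, -0.   ]), 'contact_force': array([-0.116, -0.538,  0.97 ]), 'wrist_torque': array([ 0.024, -0.024, -0.02 ]), 'opening': np.float64(0.999)} 0.0187
top [0.27777721 0.03090945 1.76733924]
top slot_zero 0.75 [156.5 274.1] [ 0.6351 -0.05    0.145 ]
top slot_third 0.8 [156.4 262.4] [ 0.6356 -0.0055  0.145 ]
top width_tab 0.37 [155.3 267.2] [ 0.6368 -0.0233  0.1585]
top bobbin 0.67 [249.3 354.8] [ 0.2835 -0.347   0.145 ]
top bobbin 0.57 [160.5 244.9] [0.6198 0.0611 0.145 ]
top sewing_machine 0.84 [189.  271.1] [ 0.531  -0.0439  0.    ]
top bobbin_case 0.47 [204.3 299.6] [ 0.4487 -0.1412  0.175 ]
top bobbin_case 0.46 [157.7 272.7] [ 0.624  -0.0433  0.175 ]
top thread_spool 0.58 [184.1 231.1] [0.5292 0.1132 0.145 ]
top oil_bottle 0.41 [246.7 353.8] [ 0.2945 -0.3771  0.    ]
side [-0.25838336 -0.96686575  0.92997725]
side slot_zero 0.66 [189.2 317.5] [ 0.6261 -0.0442  0.145 ]
side slot_third 0.62 [181.9 315.1] [ 0.6494 -0.0059  0.145 ]
side width_tab 0.5 [181.7 313.4] [ 0.6302 -0.0184  0.1585]
side needle_tab 0.41 [212.6 325.9] [ 0.555  -0.1613  0.15  ]
side bobbin 0.53 [172.6 291.3] [0.624  0.0854 0.145 ]
side sewing_machine 0.17 [174.5 293.3] [0.7841 0.2635 0.    ]
side bobbin_case 0.46 [218.3 294.6] [ 0.4395 -0.158   0.175 ]
side thread_spool 0.52 [174.8 262. ] [0.5354 0.1295 0.145 ]
side oil_bottle 0.85 [336.3 302.4] [ 0.2969 -0.3773  0.    ]
side oil_bottle 0.15 [217.  298.9] [0.6181 0.027  0.    ]
wrist [0.11104738 0.67001839 0.37476123]
```

```bash
python3 - <<'E'
import cv2
for n,(a,b,c,d) in dict(top=(110,250,190,370),side=(130,260,220,390)).items():
    i=cv2.imread(f"pics/{n}0.png")[a:b,c:d]; cv2.imwrite(f"pics/{n}0z.png",cv2.resize(i,None,fx=4.2,fy=4.2,interpolation=cv2.INTER_CUBIC))
E
```

```text
(no output)
```

View pics/top0.png

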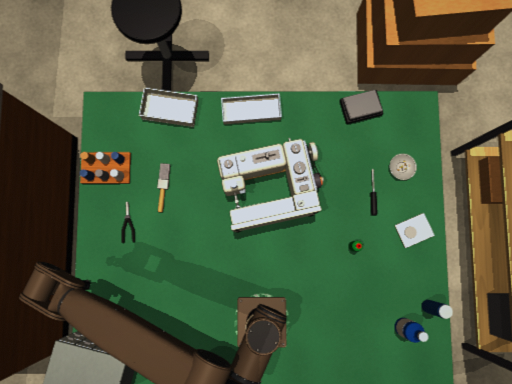

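View pics/top0z.png

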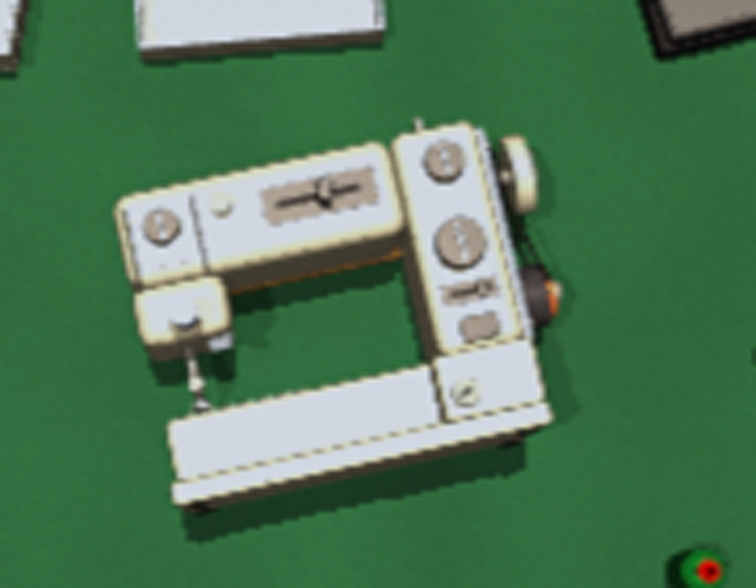

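View pics/side0z.png

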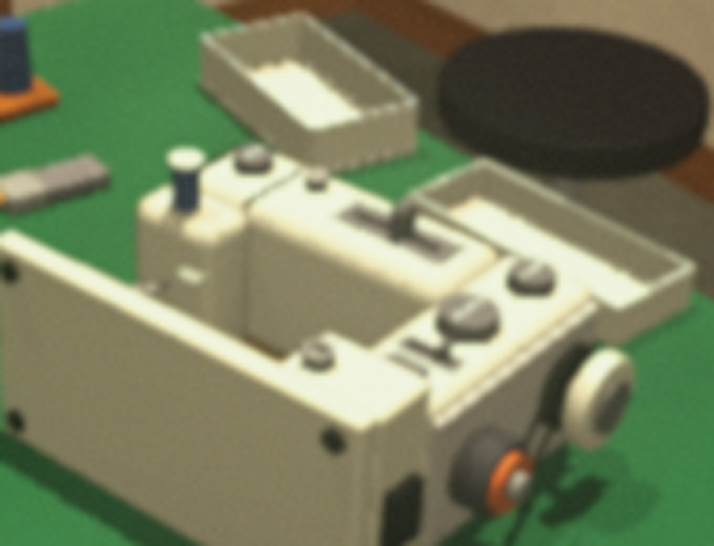

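The top view shows the arm slot at about col 267, row 156. The tab is just right of the slot's middle and the bobbin is at about col 243, row 159. The side view agrees. Next I'll fit the machine pose from the dials.

```bash
python3 - <<'E'
from h import *
p,q=cam("top")
g=lambda x,y:(110+y/4.2,190+x/4.2)
W=[onz(q,g(*a),.159)[:2] for a in [(445,160),(461,242),(161,226)]]
W+= [onz(q,(156.5,274.1),.145)[:2]]
print(np.round(W,4))
M=np.array([[.108,-.113],[.032,-.110],[.105,.150]])
A=np.array(W[:3]);mc=M.mean(0);ac=A.mean(0);m=M-mc;a=A-ac
th=np.arctan2((m[:,0]*a[:,1]-m[:,1]*a[:,0]).sum(),(m*a).sum());R=np.array([[np.cos(th),-np.sin(th)],[np.sin(th),np.cos(th)]])
t=ac-R@mc;print("yaw deg",np.degrees(th),"t",t,"res",np.round(A-(M@R.T+t),4))
for n,w in dict(z_top=(.6351,-.05),z_side=(.6261,-.0442),t_top=(.6356,-.0055),t_side=(.6494,-.0059),tab=(.6368,-.0233),tabs=(.6302,-.0184),bob=(.6198,.0611),bobs=(.624,.0854)).items(): print(n,np.round(R.T@(np.array(w)-t),4))
s=telemetry.get_state();from scipy.spatial.transform import Rotation as Ro
T=Ro.from_quat(s["tcp_rot"]).as_matrix();print(np.round(T,3), np.degrees(np.arctan2(T[1,0],T[0,0])))
E
```

```text
[[ 0.6643 -0.1323]
 [ 0.5893 -0.1456]
 [ 0.6043  0.1232]
 [ 0.6351 -0.05  ]]
yaw deg 12.517622300322321 t [ 0.53429354 -0.04548076] res [[ 0.0001  0.0001]
 [-0.0001  0.0003]
 [ 0.     -0.0005]]
z_top [ 0.0974 -0.0263]
z_side [ 0.0899 -0.0186]
t_top [0.1076 0.0171]
t_side [0.1209 0.0137]
tab [ 0.1049 -0.0006]
tabs [0.0995 0.0057]
bob [0.1066 0.0855]
bobs [0.1159 0.1083]
[[-0.962  0.271 -0.   ]
 [ 0.271  0.962  0.   ]
 [ 0.     0.    -1.   ]] 164.25466953829726
```

```bash
python3 -m crank '[[-0.6,-0.5,-0.65,0,0,0,0],[-0.86,-0.77,-0.65,0,0,0,0],[-0.86,-0.77,-0.65,0,0,0,0],[-0.86,-0.77,-0.65,0,0,0,0],[-0.86,-0.77,-0.65,0,0,0,0]]' 20
python3 -m crank '[[-0.86,-0.77,0,0,0,0,0],[-0.86,-0.77,0,0,0,0,0],[-0.86,-0.77,0,0,0,0,0],[-0.86,-0.77,0,0,0,0,0]]'
python3 -m crank '[[-0.86,-0.77,0,0,0,0,0],[-0.86,-0.77,0,0,0,0,0],[-0.86,-0.77,0,0,0,0,0],[-0.86,-0.77,0,0,0,0,0]]'
python3 -m crank '[[-0.86,-0.77,0,0,0,0,0],[-0.86,-0.77,0,0,0,0,0],[-0.86,-0.77,0,0,0,0,0],[-0.86,-0.77,0,0,0,0,0]]'
python3 -m crank '[[-0.86,-0.77,0,0,0,0.35,0],[-0.86,-0.77,0,0,0,0.68,0],[-0.86,-0.77,0,0,0,0.685,0],[-0.86,-0.77,0,0,0,0.685,0],[-0.86,-0.77,0,0,0,0.685,0],[-0.86,-0.77,0,0,0,0.685,0],[-0.86,-0.77,0,0,0,0.685,0],[-0.86,-0.77,0,0,0,0.685,0],[-0.86,-0.77,0,0,0,0.685,0],[-0.86,-0.77,0,0,0,0.685,0]]'
```

```text
time: 2.05
eef_pos: [0.2794, 0.5016, 0.3042]
tcp_rot: [0.139, 0.99, 0.003, 0.003]
contact_force: [-0.2, 0.2, 0.7]
opening: 0.141
time: 2.45
eef_pos: [0.3699, 0.3551, 0.2988]
tcp_rot: [0.138, 0.99, -0.0, 0.0]
contact_force: [-0.1, 0.1, -0.6]
opening: 0.003
time: 2.85
eef_pos: [0.4629, 0.2087, 0.2987]
tcp_rot: [0.138, 0.99, -0.0, -0.0]
contact_force: [-0.6, 0.8, 1.2]
opening: 0.0
time: 3.25
eef_pos: [0.5559, 0.0622, 0.2984]
tcp_rot: [0.138, 0.99, -0.0, -0.0]
contact_force: [-0.9, 0.6, 0.5]
opening: -0.0
time: 4.25
eef_pos: [0.6473, -0.0808, 0.299]
tcp_rot: [0.624, 0.781, -0.0, -0.0]
contact_force: [-0.4, 0.7, -1.3]
opening: -0.001
```

```bash
cat >> h.py <<'E'
th=np.radians(12.518);Rm=np.array([[np.cos(th),-np.sin(th)],[np.sin(th),np.cos(th)]]);tm=np.array([.53429,-.04548])
def mach(w): return Rm.T@(np.array(w)[:2]-tm)
E
python3 - <<'E'
from h import *
p,q=cam("wrist","w1")
for l,z in dict(slot_zero=.145,slot_third=.145,width_tab=.1585,needle_tab=.15,bobbin=.145,thread_spool=.145).items():
    for a in finder.pinpoint(l,p)[:2]:
        w=onz(q,a["location"],z);print(l,round(a["confidence"],2),np.round(a["location"],1),np.round(w,4),np.round(mach(w),4))
s=telemetry.get_state();print(mach(s["eef_pos"]))
i=cv2.imread("pics/w1.png");cv2.imwrite("pics/w1z.png",cv2.resize(i,(800,600),interpolation=cv2.INTER_CUBIC))
E
```

```text
slot_zero 0.94 [131.3 257.2] [ 0.6399 -0.0412  0.145 ] [ 0.104  -0.0187]
slot_third 0.95 [100.6 261.8] [ 0.6374 -0.007   0.145 ] [0.1089 0.0152]
width_tab 0.69 [111.9 260.5] [ 0.6384 -0.019   0.1585] [0.1074 0.0033]
needle_tab 0.53 [216.5 157.9] [ 0.544 -0.165  0.15 ] [-0.0164 -0.1188]
bobbin 0.6 [ 28.1 273.3] [0.6316 0.0752 0.145 ] [0.1212 0.0967]
[ 0.10249177 -0.05932395]
```

View pics/w1z.png

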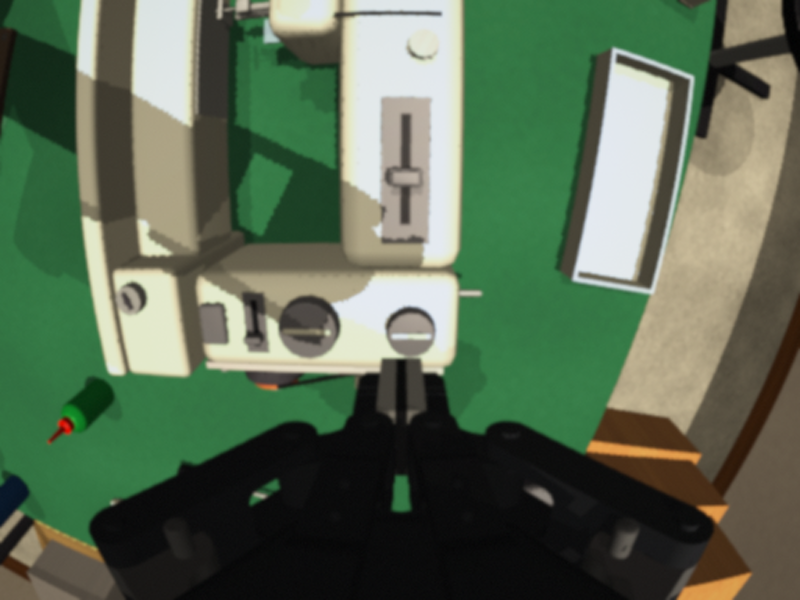

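```bash
python3 - <<'E'
from h import *
p,q=cam("wrist")
for n,x,y,z in [("slot+",406,113,.145),("slot-",406,224,.145),("tabtop l",388,178,.172),("tabtop r",420,178,.172),("tab top up",404,169,.171),("tab top dn",404,185,.171),("plate+",406,97,.145),("plate-",404,241,.145),("bobbin top",424,44,.157)]:
    w=onz(q,((y+.5)/1.5625-.5,(x+.5)/1.5625-.5),z);print(n,np.round(mach(w),4))
for l in("slot_zero","slot_third","width_tab"):
    for a in finder.pinpoint(l,p)[:1]: print(l,mach(onz(q,a["location"],.1585 if l=="width_tab" else .145)))
p,q=cam("top")
for l in("slot_zero","slot_third","width_tab"):
    for a in finder.pinpoint(l,p)[:1]: print(l,mach(onz(q,a["location"],.1585 if l=="width_tab" else .145)))
E
```

```text
slot+ [0.1067 0.0462]
slot- [ 0.1068 -0.0324]
tabtop l [0.0949 0.0016]
tabtop r [0.1154 0.0016]
tab top up [0.1051 0.0074]
tab top dn [ 0.1051 -0.003 ]
plate+ [0.1067 0.0576]
plate- [ 0.1054 -0.0447]
bobbin top [0.1185 0.0935]
slot_zero [ 0.10693509 -0.02092806]
slot_third [0.10839423 0.01588996]
width_tab [ 0.10546793 -0.00272058]
slot_zero [ 0.10497954 -0.02294922]
slot_third [0.0917147  0.01365569]
```

```bash
python3 -m crank '[[0.3,0.023,0,0,0,0,0],[0.602,0.023,0.3,0,0,0,0],[0.602,0.023,0.6,0,0,0,0],[0.602,0.023,0.76,0,0,0,0],[0.602,0.023,0.76,0,0,0,0],[0.602,0.023,0.76,0,0,0,0]]'
python3 - <<'E'
from h import *
s=telemetry.get_state();print(mach(s["eef_pos"]),s["eef_pos"],s["contact_force"])
for n in("wrist","side"):
    p,q=cam(n,n+"2")
i=cv2.imread("pics/side2.png")[130:230,250:380];cv2.imwrite("pics/side2z.png",cv2.resize(i,None,fx=6,fy=6,interpolation=cv2.INTER_CUBIC))
i=cv2.imread("pics/wrist2.png");cv2.imwrite("pics/wrist2z.png",cv2.resize(i,(800,600)))
E
```

```text
time: 5.6
eef_pos: [0.6311, 0.0076, 0.1857]
tcp_rot: [0.625, 0.78, -0.0, -0.0]
contact_force: [0.3, 0.6, 0.7]
opening: 0.0
[0.10604017 0.03079102] [0.63113554 0.00756287 0.18569563] [0.29991531 0.61503136 0.7157704 ]
```

View pics/wrist2z.png

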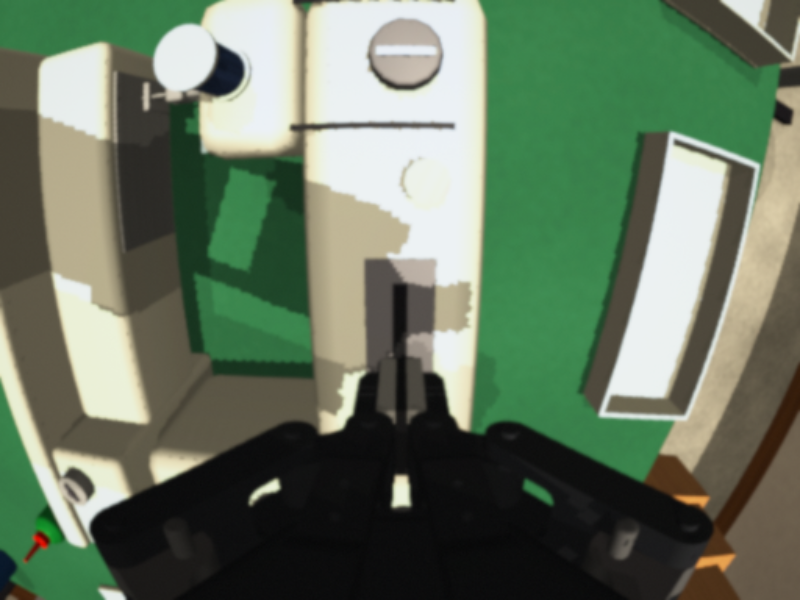

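View pics/side2z.png

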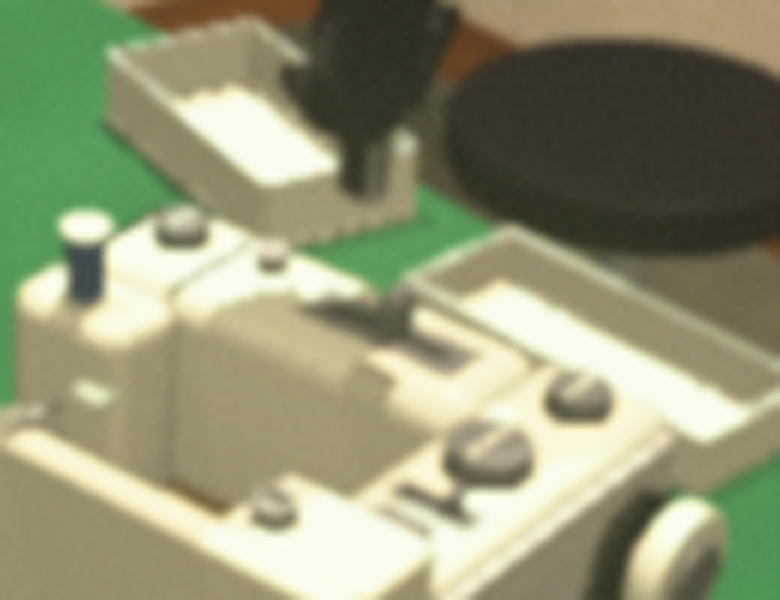

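The fingertips are centred over the slot, on the needle side of the tab and clear of the bobbin (col 425, row 180). I'll descend gently now.

```bash
python3 -m crank '[[0,0,0.1,0,0,0,0],[0,0,0.17,0,0,0,0],[0,0,0.2,0,0,0,0],[0,0,0.217,0,0,0,0],[0,0,0.217,0,0,0,0]]'
python3 -m crank '[[-0.02,0,0,0,0,0,0],[-0.033,0,0,0,0,0,0],[-0.046,0,0,0,0,0,0],[-0.046,0,0,0,0,0,0]]'
```

```text
time: 6.2
eef_pos: [0.6306, 0.0077, 0.152]
tcp_rot: [0.625, 0.78, -0.0, -0.0]
contact_force: [-0.6, 0.0, -0.3]
opening: -0.0
time: 6.6
eef_pos: [0.6326, 0.0006, 0.153]
tcp_rot: [0.625, 0.78, 0.0, 0.0]
contact_force: [0.2, 1.3, 0.3]
opening: -0.001
```

```bash
for k in 1; do :; done
python3 -m crank '[[-0.007,0,0,0,0,0,0],[-0.013,0,0,0,0,0,0],[-0.013,0,0,0,0,0,0]]'
python3 -m crank '[[-0.007,0,0,0,0,0,0],[-0.013,0,0,0,0,0,0],[-0.013,0,0,0,0,0,0]]'
python3 -m crank '[[-0.007,0,0,0,0,0,0],[-0.013,0,0,0,0,0,0],[-0.013,0,0,0,0,0,0]]'
```

```text
time: 6.9
eef_pos: [0.6328, -0.001, 0.1527]
tcp_rot: [0.625, 0.78, -0.0, 0.0]
contact_force: [-0.2, 0.0, 0.3]
opening: 0.002
time: 7.2
eef_pos: [0.6333, -0.003, 0.1527]
tcp_rot: [0.625, 0.78, 0.0, 0.0]
contact_force: [0.4, -0.2, 0.5]
opening: -0.0
time: 7.5
eef_pos: [0.6337, -0.0049, 0.1527]
tcp_rot: [0.625, 0.78, -0.0, -0.0]
contact_force: [-0.1, -0.0, -1.1]
opening: 0.0
```

```bash
python3 - <<'E'
from h import *
s=telemetry.get_state();print(mach(s["eef_pos"]),s["contact_force"],s["time"])
E
```

```text
[0.10582607 0.01808133] [-0.14289636 -0.00901172 -1.1249037 ] 7.5
```

```bash

python3 -m crank '[[-0.007,0,0,0,0,0,0],[-0.007,0,0,0,0,0,0]]'
python3 -m crank '[[-0.007,0,0,0,0,0,0],[-0.007,0,0,0,0,0,0]]'
python3 -m crank '[[-0.007,0,0,0,0,0,0],[-0.007,0,0,0,0,0,0]]'
python3 -m crank '[[-0.007,0,0,0,0,0,0],[-0.007,0,0,0,0,0,0]]'
```

```text
time: 7.7
eef_pos: [0.6339, -0.0059, 0.1527]
tcp_rot: [0.625, 0.78, -0.0, 0.0]
contact_force: [-0.6, -0.9, 0.4]
opening: 0.0
time: 7.9
eef_pos: [0.6342, -0.0069, 0.1527]
tcp_rot: [0.625, 0.78, 0.0, 0.0]
contact_force: [0.1, -0.5, -0.8]
opening: -0.001
time: 8.1
eef_pos: [0.6344, -0.0079, 0.1527]
tcp_rot: [0.625, 0.78, -0.0, 0.0]
contact_force: [0.0, -0.4, 0.1]
opening: 0.001
time: 8.3
eef_pos: [0.6346, -0.009, 0.1527]
tcp_rot: [0.625, 0.78, -0.0, 0.0]
contact_force: [-0.2, 0.5, 0.2]
opening: -0.0
```

```bash

python3 - <<'E'
from h import *
for n in("side","top","wrist"):
    p,q=cam(n,n+"3")
    for l in ("width_tab",): print(n,[(a["confidence"],mach(onz(q,a["location"],.1585))) for a in finder.pinpoint(l,p)[:2]])
a=cv2.imread("pics/side3.png")[160:210,280:345];a=cv2.resize(a,(520,400),interpolation=cv2.INTER_CUBIC)
cv2.imwrite("pics/side3z.png",a)
a=cv2.imread("pics/wrist3.png")[200:330,170:340];cv2.imwrite("pics/wrist3z.png",cv2.resize(a,None,fx=4,fy=4,interpolation=cv2.INTER_CUBIC))
a=cv2.imread("pics/top3.png")[130:190,230:310];cv2.imwrite("pics/top3z.png",cv2.resize(a,None,fx=8,fy=8,interpolation=cv2.INTER_CUBIC))
E
```

```text
side [(0.55, array([0.10399213, 0.00345079]))]
top []
wrist [(0.56, array([0.10692392, 0.00113891]))]
```

View pics/side3z.png

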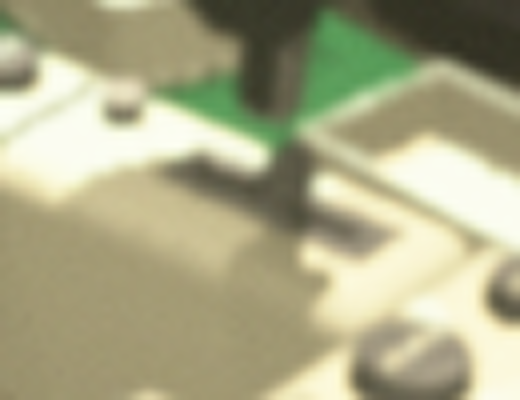

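View pics/wrist3z.png

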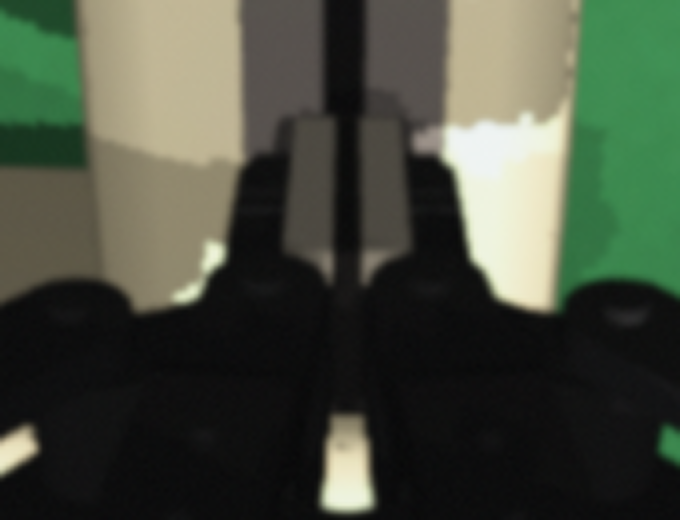

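View pics/top3z.png

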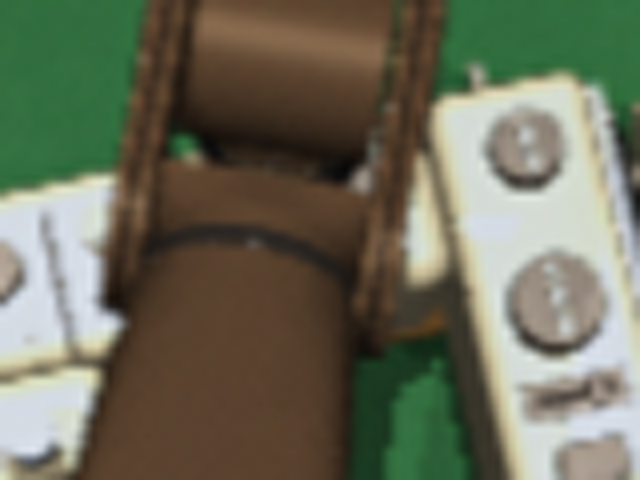

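```bash

python3 - <<'E'
from h import *
from scipy.spatial.transform import Rotation as Ro
p,q=cam("side"); s=telemetry.get_state()
f=192/np.tan(np.radians(p["vfov"])/2);K=np.array([[f,0,p["cx"]],[0,f,p["cy"]],[0,0,1]])
def pr(w): 
    u=cv2.projectPoints(np.array([w],float),np.array(p["rvec"]),np.array(p["tvec"]),K,None)[0][0,0]; return u, (u-[280,160])*8
T=Ro.from_quat(s["tcp_rot"]).as_matrix();e=np.array(s["eef_pos"])
print("tcp",pr(e),mach(e))
for d in([.011,.015,0],[-.011,.015,0],[-.011,-.015,0],[.011,-.015,0]): print(d,pr(e+T@d)[1])
for y in(-.008,.002,.012):print(y,[pr([*(tm+Rm@[.106,y]),z])[1] for z in(.145,.173)])
img=cv2.cvtColor(p["pixels"],cv2.COLOR_RGB2BGR)
a=cv2.resize(img[150:200,280:345],(780,600),interpolation=cv2.INTER_CUBIC);cv2.imwrite("pics/s4.png",a)
E
```

```text
tcp (array([312.34962414, 181.58818026]), array([258.79699309, 172.70544207])) [0.10585724 0.01406506]
[0.011, 0.015, 0] [259.07557547 149.18887888]
[-0.011, 0.015, 0] [303.22355935 168.0216658 ]
[-0.011, -0.015, 0] [258.51261708 196.71107429]
[0.011, -0.015, 0] [214.16884353 177.41047074]
-0.008 [array([302.32348473, 208.37193052]), array([307.36013221, 147.7881684 ])]
0.002 [array([282.04360943, 199.54717924]), array([286.85634971, 139.09816338])]
0.012 [array([261.91170194, 190.78681589]), array([266.50367745, 130.47220259])]
```

View pics/s4.png

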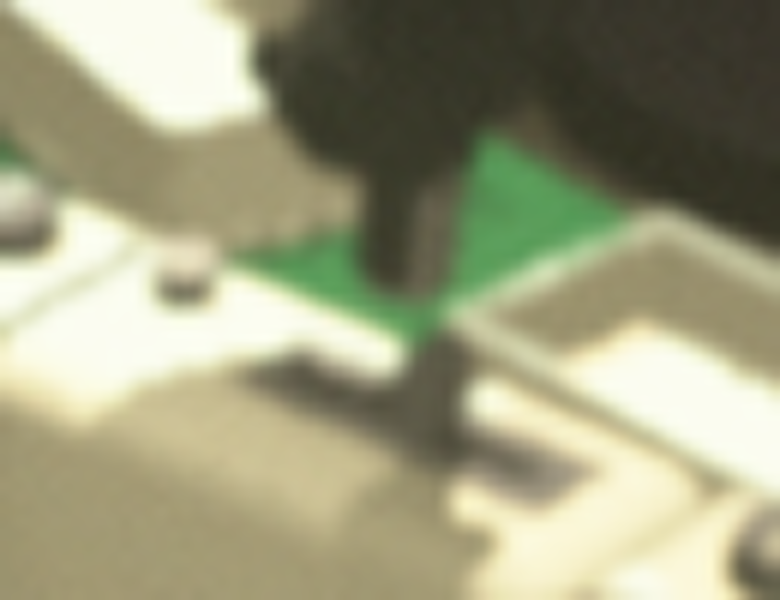

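```bash

python3 - <<'E'
from h import *
from scipy.spatial.transform import Rotation as Ro
p,q=cam("wrist"); s=telemetry.get_state()
R=cv2.Rodrigues(np.array(p["rvec"]))[0];f=192/np.tan(np.radians(p["vfov"])/2)
def prw(w):
    c=R@w+np.array(p["tvec"]);r=np.hypot(*c[:2]);a=np.arctan2(r,c[2]);return np.array([p["cx"],p["cy"]])+f*a*c[:2]/r
T=Ro.from_quat(s["tcp_rot"]).as_matrix();e=np.array(s["eef_pos"])
for d in([0,0,0],[.011,0,0],[-.011,0,0],[.011,0,-.025],[0,0,-.025],[.011,.012,-.025]): print(d,np.round(prw(e+T@d),1), np.round((prw(e+T@d)-[170,200])*4))
print("cam in tool",T.T@(-R.T@p["tvec"]-e))
print("tab",[np.round((prw(np.array([*(tm+Rm@[.106+a,.002+b]),z]))-[170,200])*4) for a,b,z in((0,0,.173),(.011,.006,.169),(-.011,.006,.169))])
E
```

```text
[0, 0, 0] [255.8 221.4] [343.  86.]
[0.011, 0, 0] [255.7 205.2] [343.  21.]
[-0.011, 0, 0] [255.8 237. ] [343. 148.]
[0.011, 0, -0.025] [255.7 221.2] [343.  85.]
[0, 0, -0.025] [255.8 239.3] [343. 157.]
[0.011, 0.012, -0.025] [277.8 221.1] [431.  84.]
cam in tool [ 0.07504072  0.00022796 -0.17300385]
tab [array([344., 215.]), array([419., 167.]), array([270., 167.])]
```

The side view puts the fingertips at about (314, 175), but the state implies about (312, 184). So the real tips sit roughly 35 mm higher than the reported TCP and have passed over the tab without touching it. I'll back off, then descend in steps and check each one.

```bash

python3 -m crank '[[0.06,0,0,0,0,0,0],[0.12,0,0,0,0,0,0],[0.12,0,0.03,0,0,0,0],[0.12,0,0.06,0,0,0,0],[0.12,0,0.1,0,0,0,0],[0.12,0,0.1,0,0,0,0]]'
python3 - <<'E'
from h import *
p,q=cam("side"); s=telemetry.get_state();print(s["eef_pos"],mach(s["eef_pos"]),s["opening"])
img=cv2.cvtColor(p["pixels"],cv2.COLOR_RGB2BGR)
a=cv2.resize(img[150:200,280:345],(780,600),interpolation=cv2.INTER_CUBIC);cv2.imwrite("pics/s5.png",a)
p,q=cam("wrist","w5")
a=cv2.imread("pics/w5.png")[200:330,170:340];cv2.imwrite("pics/w5z.png",cv2.resize(a,None,fx=4,fy=4,interpolation=cv2.INTER_CUBIC))
E
```

```text
time: 9.3
eef_pos: [0.6297, 0.0087, 0.136]
tcp_rot: [0.625, 0.78, -0.001, -0.001]
contact_force: [0.2, -0.9, -0.5]
opening: 0.001
[0.63009008 0.00861441 0.13658568] [0.10524748 0.03204416] -0.002568647042318451
```

View pics/s5.png

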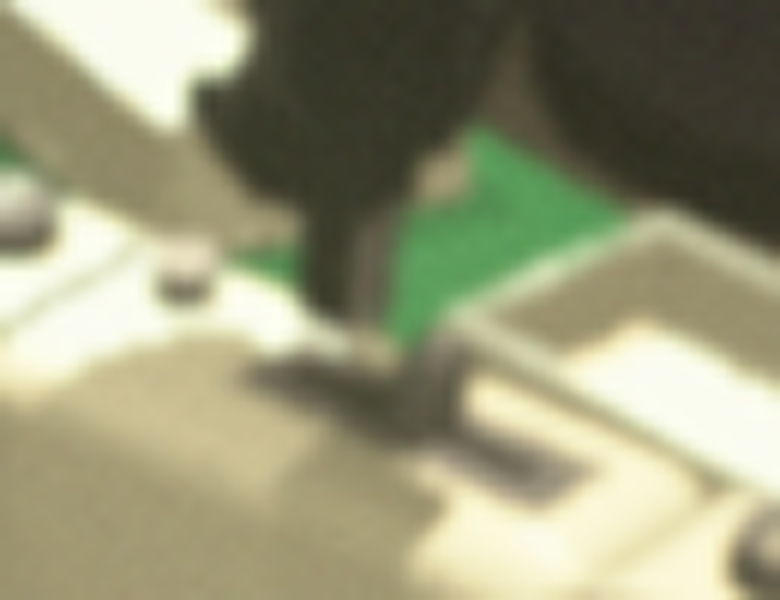

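View pics/w5z.png

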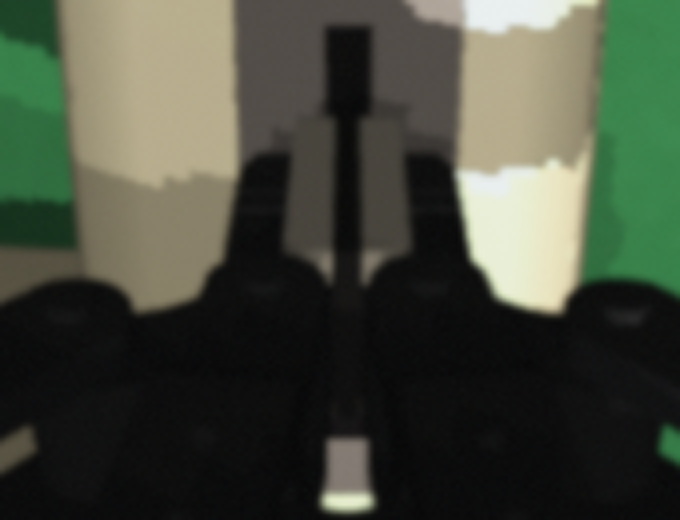

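```bash
cat >> h.py <<'E'
from scipy.spatial.transform import Rotation as Ro
def tip(p,s):
    f=192/np.tan(np.radians(p["vfov"])/2);K=np.array([[f,0,p["cx"]],[0,f,p["cy"]],[0,0,1]])
    T=Ro.from_quat(s["tcp_rot"]).as_matrix();e=np.array(s["eef_pos"])
    for dz in(0,-.01,-.02,-.03,-.04):
        c=[cv2.projectPoints(np.array([e+T@np.array([-.011,b,dz])]),np.array(p["rvec"]),np.array(p["tvec"]),K,None)[0][0,0] for b in(-.015,-.008,.008)]
        print(dz,[np.round((u-[280,150])*12) for u in c])
E
python3 - <<'E'
from h import *
p,q=cam("side");s=telemetry.get_state();tip(p,s)
E
```

```text
0 [array([331., 440.]), array([346., 430.]), array([382., 407.])]
-0.01 [array([333., 408.]), array([349., 398.]), array([384., 376.])]
-0.02 [array([335., 376.]), array([351., 366.]), array([387., 344.])]
-0.03 [array([337., 344.]), array([353., 334.]), array([389., 311.])]
-0.04 [array([340., 311.]), array([356., 301.]), array([392., 279.])]
```

```bash

python3 -m crank '[[0,0.005,0.03,0,0,0,0],[0,0.005,0.06,0,0,0,0],[0,0.005,0.09,0,0,0,0],[0,0.005,0.107,0,0,0,0],[0,0.005,0.107,0,0,0,0]]'
python3 - <<'E'
from h import *
p,q=cam("side"); s=telemetry.get_state();print(s["eef_pos"],mach(s["eef_pos"]),s["contact_force"]);tip(p,s)
img=cv2.cvtColor(p["pixels"],cv2.COLOR_RGB2BGR)
a=cv2.resize(img[150:200,280:345],(780,600),interpolation=cv2.INTER_CUBIC);cv2.imwrite("pics/s6.png",a)
p,q=cam("wrist","w6")
a=cv2.imread("pics/w6.png")[200:330,170:340];cv2.imwrite("pics/w6z.png",cv2.resize(a,None,fx=4,fy=4,interpolation=cv2.INTER_CUBIC))
E
```

```text
time: 9.95
eef_pos: [0.6309, 0.009, 0.1208]
tcp_rot: [0.625, 0.78, -0.0, -0.001]
contact_force: [0.0, -0.3, -0.2]
opening: -0.001
[0.63117459 0.00892865 0.12120287] [0.10637432 0.03211587] [ 0.89629296 -0.22601654 -0.1823142 ]
0 [array([327., 491.]), array([343., 481.]), array([379., 458.])]
-0.01 [array([330., 459.]), array([345., 449.]), array([381., 426.])]
-0.02 [array([332., 427.]), array([348., 417.]), array([383., 394.])]
-0.03 [array([334., 395.]), array([350., 385.]), array([386., 363.])]
-0.04 [array([336., 363.]), array([352., 353.]), array([388., 330.])]
```

View pics/s6.png

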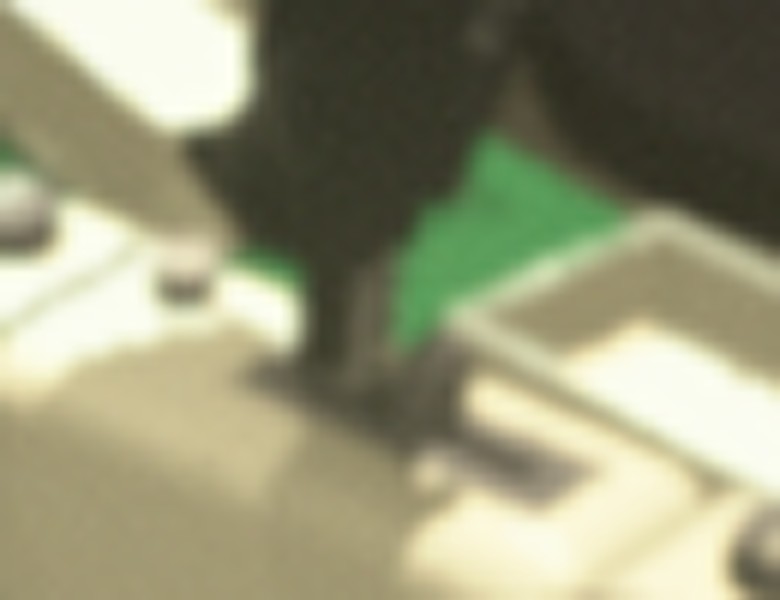

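View pics/w6z.png

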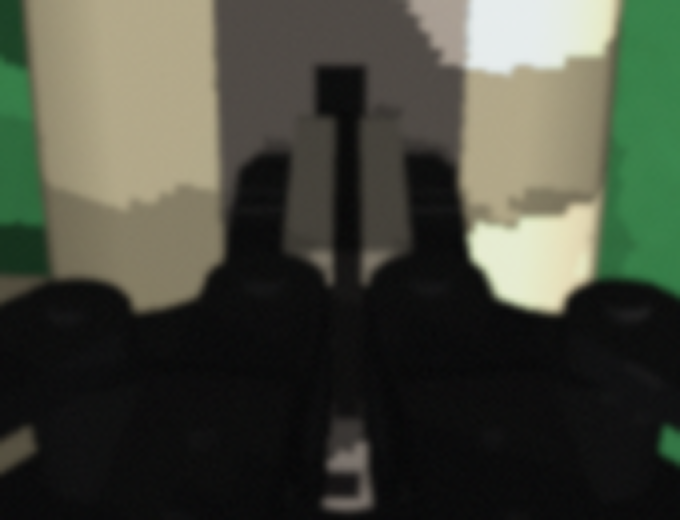

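The tips are now just above the face (the shadow nearly meets them at rows 105–118), on the needle side of the tab. Now I'll push toward the zero end.

```bash

python3 -m crank '[[-0.02,0,0,0,0,0,0],[-0.04,0,0,0,0,0,0],[-0.053,0,0,0,0,0,0],[-0.053,0,0,0,0,0,0]]'
python3 -m crank '[[-0.008,0,0,0,0,0,0],[-0.008,0,0,0,0,0,0]]'
python3 -m crank '[[-0.008,0,0,0,0,0,0],[-0.008,0,0,0,0,0,0]]'
python3 -m crank '[[-0.008,0,0,0,0,0,0],[-0.008,0,0,0,0,0,0]]'
python3 -m crank '[[-0.008,0,0,0,0,0,0],[-0.008,0,0,0,0,0,0]]'
```

```text
time: 10.45
eef_pos: [0.6333, 0.0007, 0.1218]
tcp_rot: [0.625, 0.78, 0.0, 0.0]
contact_force: [0.0, -0.5, 0.4]
opening: -0.001
time: 10.65
eef_pos: [0.6334, -0.0002, 0.1217]
tcp_rot: [0.625, 0.78, 0.0, 0.0]
contact_force: [0.6, -0.0, 0.2]
opening: -0.001
time: 10.85
eef_pos: [0.6336, -0.0013, 0.1216]
tcp_rot: [0.625, 0.78, -0.0, 0.0]
contact_force: [0.3, -0.4, 0.3]
opening: -0.002
time: 11.05
eef_pos: [0.6339, -0.0025, 0.1216]
tcp_rot: [0.625, 0.78, -0.0, 0.0]
contact_force: [-1.4, -0.0, -1.3]
opening: -0.001
time: 11.25
eef_pos: [0.6341, -0.0035, 0.1216]
tcp_rot: [0.625, 0.78, 0.0, -0.0]
contact_force: [0.4, 1.4, -0.0]
opening: -0.002
```

```bash

python3 -m crank '[[-0.005,0,0,0,0,0,0],[-0.005,0,0,0,0,0,0]]'
python3 -m crank '[[-0.005,0,0,0,0,0,0],[-0.005,0,0,0,0,0,0]]'
python3 -m crank '[[-0.005,0,0,0,0,0,0],[-0.005,0,0,0,0,0,0]]'
python3 -m crank '[[-0.005,0,0,0,0,0,0],[-0.005,0,0,0,0,0,0]]'
```

```text
time: 11.45
eef_pos: [0.6342, -0.0037, 0.1216]
tcp_rot: [0.625, 0.78, 0.0, -0.001]
contact_force: [-0.3, 2.9, 0.3]
opening: -0.003
time: 11.65
eef_pos: [0.6342, -0.004, 0.1217]
tcp_rot: [0.625, 0.78, 0.001, -0.001]
contact_force: [-1.0, 3.5, 0.8]
opening: 0.001
time: 11.85
eef_pos: [0.6344, -0.0045, 0.1216]
tcp_rot: [0.625, 0.78, 0.001, -0.001]
contact_force: [-1.3, 5.9, 1.2]
opening: -0.001
time: 12.05
eef_pos: [0.6347, -0.0059, 0.1216]
tcp_rot: [0.625, 0.781, 0.0, -0.0]
contact_force: [-1.6, 3.8, 0.8]
opening: -0.001
```

```bash

python3 -m crank '[[-0.005,0,0,0,0,0,0],[-0.005,0,0,0,0,0,0]]'
python3 -m crank '[[-0.005,0,0,0,0,0,0],[-0.005,0,0,0,0,0,0]]'
python3 -m crank '[[-0.005,0,0,0,0,0,0],[-0.005,0,0,0,0,0,0]]'
python3 -m crank '[[-0.005,0,0,0,0,0,0],[-0.005,0,0,0,0,0,0]]'
python3 -m crank '[[-0.005,0,0,0,0,0,0],[-0.005,0,0,0,0,0,0]]'
python3 -m crank '[[-0.005,0,0,0,0,0,0],[-0.005,0,0,0,0,0,0]]'
```

```text
time: 12.25
eef_pos: [0.6351, -0.0078, 0.1216]
tcp_rot: [0.625, 0.781, -0.0, 0.0]
contact_force: [-0.9, 2.4, 1.6]
opening: -0.002
time: 12.45
eef_pos: [0.6354, -0.0088, 0.1216]
tcp_rot: [0.625, 0.78, -0.0, 0.001]
contact_force: [-0.1, 0.5, -0.8]
opening: -0.001
time: 12.65
eef_pos: [0.6355, -0.0093, 0.1217]
tcp_rot: [0.625, 0.78, -0.0, 0.0]
contact_force: [-0.0, 0.2, 0.1]
opening: 0.001
time: 12.85
eef_pos: [0.6356, -0.0097, 0.1217]
tcp_rot: [0.625, 0.78, -0.0, 0.0]
contact_force: [-0.1, 0.6, 0.4]
opening: 0.0
time: 13.05
eef_pos: [0.6357, -0.0103, 0.1216]
tcp_rot: [0.625, 0.78, -0.0, 0.0]
contact_force: [-0.0, -0.6, -0.5]
opening: 0.001
time: 13.25
eef_pos: [0.6358, -0.011, 0.1217]
tcp_rot: [0.625, 0.78, -0.0, 0.0]
contact_force: [-0.2, 0.8, -1.2]
opening: 0.001
```

```bash

python3 -m crank '[[-0.006,0,0,0,0,0,0],[-0.012,0,0,0,0,0,0],[-0.012,0,0,0,0,0,0]]'
python3 -m crank '[[-0.006,0,0,0,0,0,0],[-0.006,0,0,0,0,0,0]]'
python3 -m crank '[[-0.006,0,0,0,0,0,0],[-0.006,0,0,0,0,0,0]]'
python3 -m crank '[[-0.006,0,0,0,0,0,0],[-0.006,0,0,0,0,0,0]]'
python3 -m crank '[[-0.006,0,0,0,0,0,0],[-0.006,0,0,0,0,0,0]]'
python3 -m crank '[[-0.006,0,0,0,0,0,0],[-0.006,0,0,0,0,0,0]]'
```

```text
time: 13.55
eef_pos: [0.6362, -0.0128, 0.1216]
tcp_rot: [0.625, 0.78, -0.0, 0.0]
contact_force: [0.3, 0.3, 0.4]
opening: -0.001
time: 13.75
eef_pos: [0.6363, -0.0133, 0.1216]
tcp_rot: [0.625, 0.78, 0.0, -0.0]
contact_force: [-0.2, 1.2, -0.0]
opening: -0.002
time: 13.95
eef_pos: [0.6364, -0.0135, 0.1216]
tcp_rot: [0.625, 0.78, 0.0, -0.001]
contact_force: [-0.5, 3.7, 1.8]
opening: 0.001
time: 14.15
eef_pos: [0.6365, -0.0139, 0.1216]
tcp_rot: [0.625, 0.78, 0.001, -0.001]
contact_force: [-1.0, 5.4, 1.3]
opening: 0.0
time: 14.35
eef_pos: [0.6367, -0.0152, 0.1216]
tcp_rot: [0.625, 0.781, 0.0, -0.001]
contact_force: [-1.0, 4.0, 1.4]
opening: -0.005
time: 14.55
eef_pos: [0.6373, -0.0175, 0.1216]
tcp_rot: [0.625, 0.781, -0.0, 0.0]
contact_force: [-0.3, 1.0, 0.6]
opening: 0.002
```

```bash

python3 -m crank '[[-0.006,0,0,0,0,0,0],[-0.006,0,0,0,0,0,0]]'
python3 -m crank '[[-0.006,0,0,0,0,0,0],[-0.006,0,0,0,0,0,0]]'
python3 -m crank '[[-0.006,0,0,0,0,0,0],[-0.012,0,0,0,0,0,0],[-0.012,0,0,0,0,0,0]]'
python3 -m crank '[[-0.006,0,0,0,0,0,0],[-0.006,0,0,0,0,0,0]]'
python3 -m crank '[[-0.006,0,0,0,0,0,0],[-0.006,0,0,0,0,0,0]]'
```

```text
time: 14.75
eef_pos: [0.6376, -0.0189, 0.1216]
tcp_rot: [0.625, 0.78, -0.0, 0.001]
contact_force: [0.5, 0.1, -0.5]
opening: -0.001
time: 14.95
eef_pos: [0.6378, -0.0195, 0.1216]
tcp_rot: [0.625, 0.78, -0.0, 0.0]
contact_force: [0.5, -0.1, 0.5]
opening: -0.001
time: 15.25
eef_pos: [0.638, -0.0208, 0.1216]
tcp_rot: [0.625, 0.78, -0.0, 0.0]
contact_force: [0.0, -0.0, -0.1]
opening: -0.003
time: 15.45
eef_pos: [0.6382, -0.0215, 0.1216]
tcp_rot: [0.625, 0.78, -0.0, 0.0]
contact_force: [0.1, -0.3, 0.0]
opening: 0.001
time: 15.65
eef_pos: [0.6384, -0.0224, 0.1217]
tcp_rot: [0.625, 0.78, -0.0, 0.0]
contact_force: [-0.6, 0.1, -0.1]
opening: 0.004
```

```bash
python3 - <<'E'
from h import *
s=telemetry.get_state();print(mach(s["eef_pos"]),s["eef_pos"],s["contact_force"])
p,q=cam("side");a=finder.pinpoint("width_tab",p)
print([(b["confidence"],mach(onz(q,b["location"],.1585))) for b in a])
img=cv2.cvtColor(p["pixels"],cv2.COLOR_RGB2BGR)
a=cv2.resize(img[150:200,280:345],(780,600),interpolation=cv2.INTER_CUBIC);cv2.imwrite("pics/s7.png",a)
E
```

```text
[ 1.06617508e-01 -1.87263256e-05] [ 0.63837705 -0.02238933  0.12166659] [-0.60642636  0.13723241 -0.139331  ]
[(0.68, array([-0.0848203 , -0.07408652])), (0.62, array([ 0.11081466, -0.00765218]))]
```

View pics/s7.png

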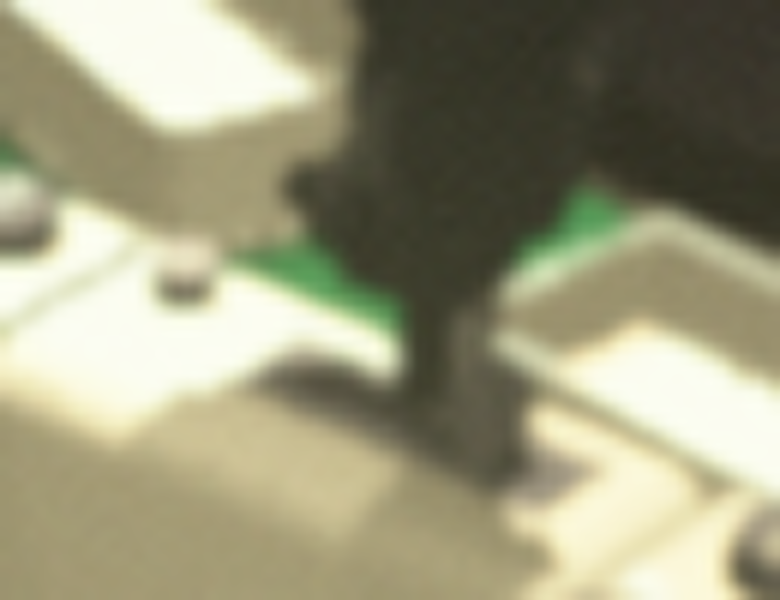

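```bash

python3 -m crank '[[-0.006,0,0,0,0,0,0],[-0.006,0,0,0,0,0,0]]'
python3 -m crank '[[-0.005,0,0,0,0,0,0],[-0.005,0,0,0,0,0,0]]'
```

```text
time: 15.95
eef_pos: [0.6385, -0.023, 0.1216]
tcp_rot: [0.625, 0.78, 0.0, -0.0]
contact_force: [0.0, 0.5, -0.8]
opening: -0.002
time: 16.15
eef_pos: [0.6385, -0.0232, 0.1216]
tcp_rot: [0.625, 0.78, 0.0, -0.001]
contact_force: [-1.2, 3.9, 1.6]
opening: -0.001
```

```bash

python3 -m crank '[[0.03,0,0,0,0,0,0],[0.06,0,-0.1,0,0,0,0],[0.06,0,-0.27,0,0,0,0],[-0.1,0,-0.3,0,0,0,0],[-0.288,0,-0.3,0,0,0,0],[-0.288,0,-0.3,0,0,0,0],[-0.288,0,-0.3,0,0,0,0]]'
python3 - <<'E'
from h import *
s=telemetry.get_state();print(mach(s["eef_pos"]),s["eef_pos"],s["contact_force"])
p,q=cam("wrist","w8")
for l in("slot_zero","slot_third","width_tab"):
    for a in finder.pinpoint(l,p)[:1]: print(l,a["confidence"],mach(onz(q,a["location"],.1585 if l=="width_tab" else .145)))
cv2.imwrite("pics/w8z.png",cv2.resize(cv2.imread("pics/w8.png"),(800,600)))
E
```

```text
time: 16.85
eef_pos: [0.6484, -0.0665, 0.1676]
tcp_rot: [0.626, 0.78, 0.0, 0.0]
contact_force: [-0.9, 0.4, 1.2]
opening: 0.002
[ 0.10682904 -0.04524838] [ 0.64838691 -0.06649794  0.16759245] [-0.8909412   0.36853829  1.17301032]
slot_zero 0.93 [ 0.10710821 -0.01910251]
slot_third 0.67 [0.10696386 0.01480739]
width_tab 0.64 [ 0.10746742 -0.01806991]
```

View pics/w8z.png

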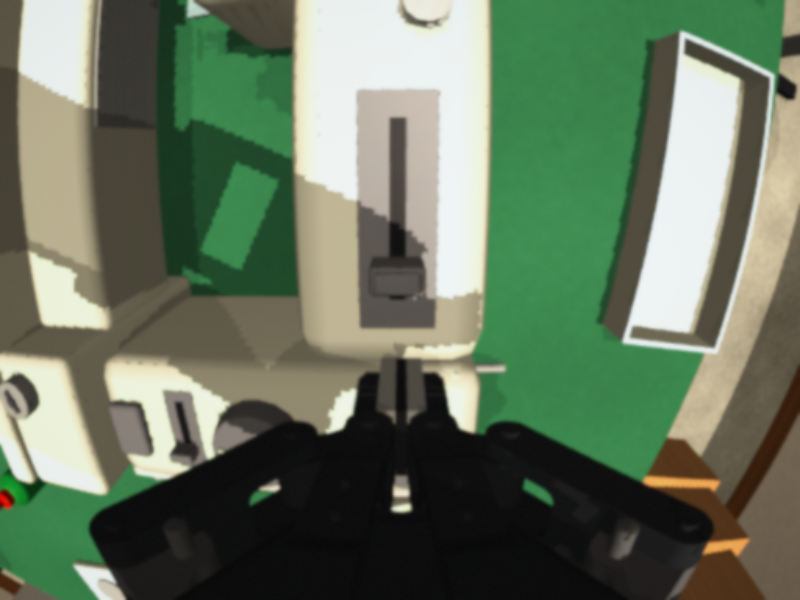

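The wrist view shows the tab seated at the zero end, at about (397, 280), measured y −0.018, which matches slot_zero. The fingers are clear on the handwheel side. I'll descend and push the other way.

```bash

python3 -m crank '[[0,0,0.1,0,0,0,0],[0,0,0.2,0,0,0,0],[0,0,0.26,0,0,0,0],[0,0,0.29,0,0,0,0],[0,0,0.306,0,0,0,0],[0,0,0.306,0,0,0,0]]'
python3 -m crank '[[0.02,0,0,0,0,0,0],[0.04,0,0,0,0,0,0],[0.04,0,0,0,0,0,0]]'
python3 -m crank '[[0.007,0,0,0,0,0,0],[0.007,0,0,0,0,0,0]]'
python3 -m crank '[[0.007,0,0,0,0,0,0],[0.007,0,0,0,0,0,0]]'
python3 -m crank '[[0.007,0,0,0,0,0,0],[0.007,0,0,0,0,0,0]]'
python3 -m crank '[[0.007,0,0,0,0,0,0],[0.007,0,0,0,0,0,0]]'
```

```text
time: 17.65
eef_pos: [0.6481, -0.0661, 0.1203]
tcp_rot: [0.625, 0.78, -0.0, -0.0]
contact_force: [0.0, 0.5, -0.6]
opening: 0.005
time: 17.95
eef_pos: [0.647, -0.0598, 0.1213]
tcp_rot: [0.625, 0.781, 0.0, 0.0]
contact_force: [0.5, -0.3, 0.0]
opening: 0.001
time: 18.15
eef_pos: [0.6467, -0.0591, 0.1209]
tcp_rot: [0.625, 0.781, 0.0, 0.0]
contact_force: [1.3, 0.0, -0.2]
opening: 0.001
time: 18.35
eef_pos: [0.6464, -0.0581, 0.1208]
tcp_rot: [0.625, 0.78, 0.0, 0.0]
contact_force: [-0.2, -0.1, 0.7]
opening: 0.001
time: 18.55
eef_pos: [0.6461, -0.057, 0.1207]
tcp_rot: [0.625, 0.78, -0.0, -0.0]
contact_force: [0.2, 0.3, -0.4]
opening: 0.003
time: 18.75
eef_pos: [0.646, -0.0562, 0.1207]
tcp_rot: [0.625, 0.78, -0.0, 0.0]
contact_force: [1.0, -0.1, -0.5]
opening: 0.001
```

```bash

python3 -m crank '[[0.006,0,0,0,0,0,0],[0.006,0,0,0,0,0,0]]'
python3 -m crank '[[0.006,0,0,0,0,0,0],[0.006,0,0,0,0,0,0]]'
python3 -m crank '[[0.006,0,0,0,0,0,0],[0.006,0,0,0,0,0,0]]'
python3 -m crank '[[0.005,0,0,0,0,0,0],[0.005,0,0,0,0,0,0]]'
python3 -m crank '[[0.005,0,0,0,0,0,0],[0.005,0,0,0,0,0,0]]'
python3 -m crank '[[0.005,0,0,0,0,0,0],[0.005,0,0,0,0,0,0]]'
```

```text
time: 18.95
eef_pos: [0.6459, -0.056, 0.1208]
tcp_rot: [0.625, 0.78, -0.0, 0.001]
contact_force: [-0.1, -2.9, -0.2]
opening: 0.005
time: 19.15
eef_pos: [0.6458, -0.0556, 0.1208]
tcp_rot: [0.625, 0.78, -0.001, 0.001]
contact_force: [2.1, -4.5, -1.3]
opening: 0.004
time: 19.35
eef_pos: [0.6457, -0.055, 0.1208]
tcp_rot: [0.625, 0.78, -0.001, 0.001]
contact_force: [1.9, -4.8, -1.2]
opening: 0.002
time: 19.55
eef_pos: [0.6453, -0.0535, 0.1208]
tcp_rot: [0.625, 0.78, -0.0, 0.001]
contact_force: [0.8, -3.8, -0.9]
opening: -0.001
time: 19.75
eef_pos: [0.6449, -0.0514, 0.1207]
tcp_rot: [0.625, 0.78, 0.0, -0.001]
contact_force: [-0.0, -1.6, -1.0]
opening: 0.002
time: 19.95
eef_pos: [0.6446, -0.0503, 0.1207]
tcp_rot: [0.625, 0.781, 0.0, -0.001]
contact_force: [0.3, 0.3, 0.4]
opening: 0.002
```

First click done. On to the second.

```bash

python3 -m crank '[[0.007,0,0,0,0,0,0],[0.014,0,0,0,0,0,0],[0.014,0,0,0,0,0,0]]'
python3 -m crank '[[0.006,0,0,0,0,0,0],[0.006,0,0,0,0,0,0]]'
python3 -m crank '[[0.006,0,0,0,0,0,0],[0.006,0,0,0,0,0,0]]'
python3 -m crank '[[0.006,0,0,0,0,0,0],[0.006,0,0,0,0,0,0]]'
python3 -m crank '[[0.005,0,0,0,0,0,0],[0.005,0,0,0,0,0,0]]'
python3 -m crank '[[0.005,0,0,0,0,0,0],[0.005,0,0,0,0,0,0]]'
python3 -m crank '[[0.005,0,0,0,0,0,0],[0.005,0,0,0,0,0,0]]'
```

```text
time: 20.25
eef_pos: [0.6443, -0.0488, 0.1207]
tcp_rot: [0.625, 0.781, 0.0, -0.0]
contact_force: [-0.3, 0.2, 0.7]
opening: -0.0
time: 20.45
eef_pos: [0.6441, -0.0482, 0.1207]
tcp_rot: [0.625, 0.78, 0.0, -0.0]
contact_force: [0.4, -0.2, -0.1]
opening: 0.001
time: 20.65
eef_pos: [0.644, -0.0474, 0.1207]
tcp_rot: [0.625, 0.78, 0.0, -0.0]
contact_force: [0.1, -0.4, 0.1]
opening: -0.001
time: 20.85
eef_pos: [0.6438, -0.0465, 0.1208]
tcp_rot: [0.625, 0.78, 0.0, 0.0]
contact_force: [0.3, -0.1, 1.4]
opening: 0.002
time: 21.05
eef_pos: [0.6437, -0.0463, 0.1207]
tcp_rot: [0.625, 0.78, -0.0, 0.0]
contact_force: [0.5, -1.2, -0.1]
opening: 0.004
time: 21.25
eef_pos: [0.6437, -0.0461, 0.1208]
tcp_rot: [0.625, 0.78, -0.0, 0.001]
contact_force: [1.5, -3.1, -0.9]
opening: -0.002
time: 21.45
eef_pos: [0.6436, -0.0457, 0.1208]
tcp_rot: [0.625, 0.78, -0.001, 0.001]
contact_force: [0.8, -5.6, -0.1]
opening: -0.002
```

```bash

python3 -m crank '[[0.005,0,0,0,0,0,0],[0.005,0,0,0,0,0,0]]'
python3 -m crank '[[0.005,0,0,0,0,0,0],[0.005,0,0,0,0,0,0]]'
python3 -m crank '[[0.005,0,0,0,0,0,0],[0.005,0,0,0,0,0,0]]'
python3 -m crank '[[0.005,0,0,0,0,0,0],[0.005,0,0,0,0,0,0]]'
python3 -m crank '[[0.005,0,0,0,0,0,0],[0.005,0,0,0,0,0,0]]'
python3 -m crank '[[0.005,0,0,0,0,0,0],[0.005,0,0,0,0,0,0]]'
```

```text
time: 21.65
eef_pos: [0.6434, -0.0448, 0.1208]
tcp_rot: [0.625, 0.78, -0.001, 0.001]
contact_force: [1.0, -4.9, -0.1]
opening: -0.001
time: 21.85
eef_pos: [0.643, -0.0429, 0.1208]
tcp_rot: [0.625, 0.78, 0.0, -0.0]
contact_force: [1.0, -3.1, 0.3]
opening: 0.001
time: 22.05
eef_pos: [0.6426, -0.0414, 0.1207]
tcp_rot: [0.625, 0.78, 0.0, -0.001]
contact_force: [-0.3, -0.6, -0.0]
opening: -0.003
time: 22.25
eef_pos: [0.6424, -0.0406, 0.1207]
tcp_rot: [0.625, 0.781, 0.0, -0.001]
contact_force: [0.4, -0.4, 0.1]
opening: 0.0
time: 22.45
eef_pos: [0.6423, -0.0403, 0.1207]
tcp_rot: [0.625, 0.781, 0.0, -0.0]
contact_force: [-0.4, -0.4, -0.2]
opening: 0.002
time: 22.65
eef_pos: [0.6422, -0.0398, 0.1207]
tcp_rot: [0.625, 0.78, 0.0, -0.0]
contact_force: [0.6, 0.7, -0.3]
opening: -0.002
```

Second click passed (top at about −0.0415). On to the third, with smaller steps past the contact.

```bash

python3 -m crank '[[0.007,0,0,0,0,0,0],[0.014,0,0,0,0,0,0],[0.014,0,0,0,0,0,0]]'
python3 -m crank '[[0.006,0,0,0,0,0,0],[0.006,0,0,0,0,0,0]]'
python3 -m crank '[[0.005,0,0,0,0,0,0],[0.005,0,0,0,0,0,0]]'
python3 -m crank '[[0.005,0,0,0,0,0,0],[0.005,0,0,0,0,0,0]]'
python3 -m crank '[[0.005,0,0,0,0,0,0],[0.005,0,0,0,0,0,0]]'
python3 -m crank '[[0.005,0,0,0,0,0,0],[0.005,0,0,0,0,0,0]]'
```

```text
time: 22.95
eef_pos: [0.6418, -0.0378, 0.1207]
tcp_rot: [0.625, 0.781, 0.0, -0.0]
contact_force: [0.3, -0.0, -0.3]
opening: 0.001
time: 23.15
eef_pos: [0.6416, -0.037, 0.1207]
tcp_rot: [0.625, 0.78, 0.0, -0.0]
contact_force: [-0.3, 0.2, 0.5]
opening: 0.002
time: 23.35
eef_pos: [0.6416, -0.0366, 0.1208]
tcp_rot: [0.625, 0.78, -0.0, 0.0]
contact_force: [0.7, -1.1, -0.8]
opening: -0.002
time: 23.55
eef_pos: [0.6415, -0.0364, 0.1208]
tcp_rot: [0.625, 0.78, -0.0, 0.001]
contact_force: [0.3, -3.9, -0.4]
opening: 0.004
time: 23.75
eef_pos: [0.6415, -0.0361, 0.1208]
tcp_rot: [0.625, 0.78, -0.001, 0.001]
contact_force: [1.2, -4.8, -1.3]
opening: -0.003
time: 23.95
eef_pos: [0.6414, -0.0356, 0.1208]
tcp_rot: [0.625, 0.78, -0.001, 0.001]
contact_force: [1.0, -5.3, -1.1]
opening: 0.0
```

```bash

python3 -m crank '[[0.004,0,0,0,0,0,0],[0.004,0,0,0,0,0,0]]'
python3 -m crank '[[0.004,0,0,0,0,0,0],[0.004,0,0,0,0,0,0]]'
python3 -m crank '[[0.004,0,0,0,0,0,0],[0.004,0,0,0,0,0,0]]'
```

```text
time: 24.15
eef_pos: [0.6411, -0.0344, 0.1208]
tcp_rot: [0.625, 0.78, -0.0, 0.001]
contact_force: [0.9, -3.7, -1.0]
opening: 0.002
time: 24.35
eef_pos: [0.6407, -0.0325, 0.1207]
tcp_rot: [0.625, 0.78, 0.0, -0.0]
contact_force: [0.3, -1.7, -0.2]
opening: 0.002
time: 24.55
eef_pos: [0.6405, -0.0316, 0.1207]
tcp_rot: [0.625, 0.781, 0.0, -0.001]
contact_force: [0.1, -0.2, -0.1]
opening: 0.004
```

```bash

python3 -m crank '[[0.006,0,0,0,0,0,0],[0.006,0,0,0,0,0,0]]'
python3 -m crank '[[-0.04,0,0,0,0,0,0],[-0.06,0,-0.1,0,0,0,0],[-0.06,0,-0.3,0,0,0,0],[-0.2,0,-0.5,0,0,0,0],[-0.3,0,-0.7,0,0,0,0],[-0.3,0,-0.8,0,0,0,0],[-0.3,0,-0.8,0,0,0,0]]'
python3 - <<'E'
from h import *
s=telemetry.get_state();print(mach(s["eef_pos"]),s["eef_pos"],s["contact_force"])
for n in("wrist","side"):
  p,q=cam(n,n[0]+"9")
  for l in("slot_zero","slot_third","width_tab","bobbin","needle_tab","thread_spool"):
    for a in finder.pinpoint(l,p)[:1]: print(n,l,round(a["confidence"],2),mach(onz(q,a["location"],dict(width_tab=.1585,needle_tab=.15).get(l,.145))))
cv2.imwrite("pics/w9z.png",cv2.resize(cv2.imread("pics/w9.png"),(800,600)))
a=cv2.imread("pics/s9.png")[130:260,220:390];cv2.imwrite("pics/s9z.png",cv2.resize(a,None,fx=4.2,fy=4.2,interpolation=cv2.INTER_CUBIC))
E
```

```text
time: 24.75
eef_pos: [0.6402, -0.0307, 0.1206]
tcp_rot: [0.625, 0.781, 0.0, -0.001]
contact_force: [0.0, 0.0, -0.5]
opening: -0.0
time: 25.45
eef_pos: [0.6518, -0.0759, 0.245]
tcp_rot: [0.626, 0.78, 0.002, 0.003]
contact_force: [0.2, 0.5, -0.1]
opening: -0.001
[ 0.10811907 -0.05516295] [ 0.65179523 -0.0758972   0.24496718] [ 0.18279847  0.53423817 -0.1042295 ]
wrist slot_zero 0.63 [ 0.10518531 -0.01802855]
wrist slot_third 0.35 [0.10981911 0.00862364]
wrist width_tab 0.84 [0.10684104 0.00815949]
wrist bobbin 0.81 [0.1173021  0.09535691]
wrist needle_tab 0.68 [-0.01055182 -0.11704688]
side slot_zero 0.74 [ 0.09741236 -0.02326498]
side slot_third 0.69 [0.03268771 0.15042535]
side width_tab 0.39 [0.10893978 0.02021854]
side bobbin 0.65 [0.12138369 0.01877423]
side needle_tab 0.48 [0.11281471 0.01483314]
side thread_spool 0.44 [0.0207028  0.14547347]
```

View pics/w9z.png

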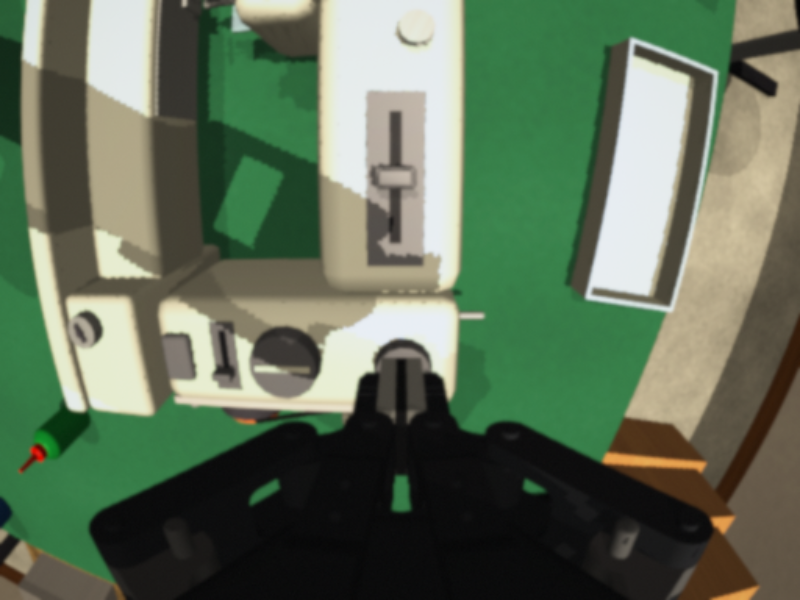

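View pics/s9z.png

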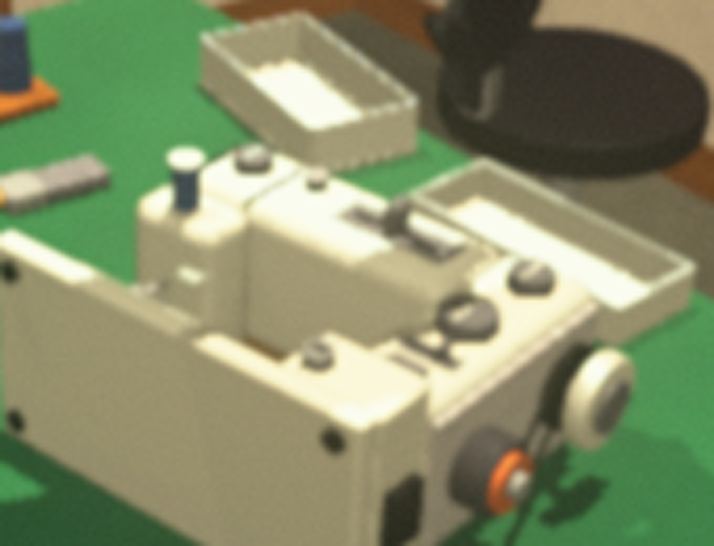

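```bash

python3 -m crank '[[0,0,0,0,0,0,0],[0,0,0,0,0,0,0],[0,0,0,0,0,0,0]]'
python3 - <<'E'
from h import *
p,q=cam("wrist","w10")
for l in("slot_zero","slot_third","width_tab"):
    for a in finder.pinpoint(l,p)[:1]: print(l,round(a["confidence"],2),mach(onz(q,a["location"],.1585 if l=="width_tab" else .145)))
a=cv2.imread("pics/w10.png")[50:170,200:310];cv2.imwrite("pics/w10z.png",cv2.resize(a,None,fx=5,fy=5,interpolation=cv2.INTER_CUBIC))
for r in range(50,170,10):
    w=onz(q,(r,253),.145);w2=onz(q,(r,253),.173);print((r-50)*5,np.round(mach(w)[1],4),np.round(mach(w2)[1],4))
E
```

```text
time: 26.45
eef_pos: [0.6503, -0.0755, 0.2408]
tcp_rot: [0.625, 0.78, 0.0, 0.0]
contact_force: [0.2, -0.3, -0.6]
opening: -0.004
slot_zero 0.88 [ 0.10820909 -0.01940944]
slot_third 0.65 [0.10802417 0.01189197]
width_tab 0.87 [0.10838858 0.00889145]
0 0.066 0.0613
50 0.0568 0.053
100 0.0476 0.0448
150 0.0385 0.0366
200 0.0294 0.0285
250 0.0204 0.0204
300 0.0114 0.0123
350 0.0023 0.0042
400 -0.0068 -0.004
450 -0.016 -0.0122
500 -0.0252 -0.0205
550 -0.0346 -0.0289
```

View pics/w10z.png

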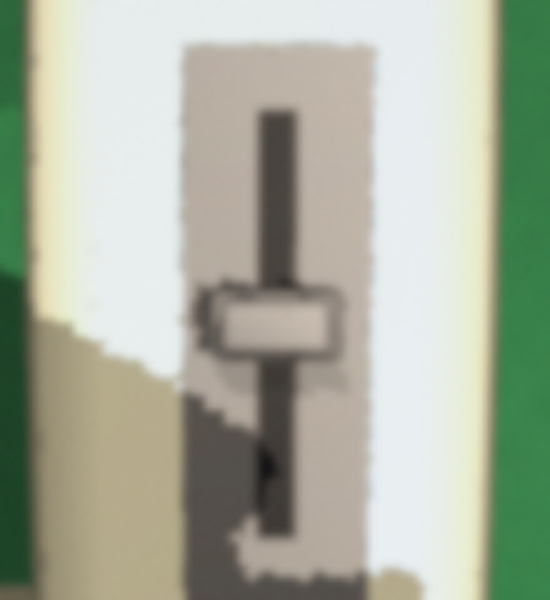

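The cap centre reads y ≈ 0.0087. The finger's last contact also puts the lever at about 26 mm, so it is past the third top but stopped short of the notch at 30. I'll go back and push it gently until it seats, at TCP world y of about −0.027.

```bash

python3 -m crank '[[0.15,0,0,0,0,0,0],[0.24,0,0.15,0,0,0,0],[0.24,0,0.4,0,0,0,0],[0.24,0,0.6,0,0,0,0],[0.24,0,0.7,0,0,0,0],[0.24,0,0.77,0,0,0,0],[0.24,0,0.8,0,0,0,0],[0.24,0,0.8,0,0,0,0],[0.24,0,0.8,0,0,0,0]]'
python3 -m crank '[[0.02,0,0,0,0,0,0],[0.033,0,0,0,0,0,0],[0.033,0,0,0,0,0,0]]'
python3 -m crank '[[0.007,0,0,0,0,0,0],[0.007,0,0,0,0,0,0]]'
```

```text
time: 27.55
eef_pos: [0.6435, -0.0406, 0.1225]
tcp_rot: [0.625, 0.78, 0.001, 0.001]
contact_force: [0.3, 0.8, 0.1]
opening: -0.005
time: 27.85
eef_pos: [0.6415, -0.0351, 0.1214]
tcp_rot: [0.625, 0.781, 0.0, 0.0]
contact_force: [-0.2, -0.0, 0.0]
opening: -0.0
time: 28.05
eef_pos: [0.641, -0.0343, 0.1208]
tcp_rot: [0.625, 0.781, 0.0, -0.0]
contact_force: [-0.3, 0.0, -0.5]
opening: -0.001
```

```bash

python3 -m crank '[[0.008,0,0,0,0,0,0],[0.015,0,0,0,0,0,0],[0.015,0,0,0,0,0,0]]'
python3 -m crank '[[0.007,0,0,0,0,0,0],[0.007,0,0,0,0,0,0]]'
python3 -m crank '[[0.007,0,0,0,0,0,0],[0.007,0,0,0,0,0,0]]'
python3 -m crank '[[0.006,0,0,0,0,0,0],[0.006,0,0,0,0,0,0]]'
python3 -m crank '[[0.004,0,0,0,0,0,0],[0.004,0,0,0,0,0,0]]'
```

```text
time: 28.35
eef_pos: [0.6405, -0.0321, 0.1207]
tcp_rot: [0.625, 0.78, -0.0, -0.0]
contact_force: [1.0, -0.5, -0.1]
opening: 0.002
time: 28.55
eef_pos: [0.6403, -0.0311, 0.1207]
tcp_rot: [0.625, 0.78, -0.0, -0.0]
contact_force: [0.5, -0.0, 0.6]
opening: -0.0
time: 28.75
eef_pos: [0.6401, -0.0301, 0.1207]
tcp_rot: [0.625, 0.78, 0.0, -0.0]
contact_force: [-0.5, 0.1, 0.3]
opening: -0.003
time: 28.95
eef_pos: [0.6399, -0.0292, 0.1207]
tcp_rot: [0.625, 0.78, -0.0, -0.0]
contact_force: [0.1, 1.0, -1.3]
opening: -0.002
time: 29.15
eef_pos: [0.6398, -0.0287, 0.1207]
tcp_rot: [0.625, 0.78, 0.0, -0.0]
contact_force: [-0.1, 0.8, 0.9]
opening: 0.0
```

```bash

python3 -m crank '[[0.005,0,0,0,0,0,0],[0.005,0,0,0,0,0,0]]'
python3 -m crank '[[0.004,0,0,0,0,0,0],[0.004,0,0,0,0,0,0]]'
python3 -m crank '[[0.004,0,0,0,0,0,0],[0.004,0,0,0,0,0,0]]'
```

```text
time: 29.35
eef_pos: [0.6396, -0.0279, 0.1207]
tcp_rot: [0.625, 0.78, 0.0, -0.0]
contact_force: [0.1, 0.5, -0.5]
opening: -0.004
time: 29.55
eef_pos: [0.6395, -0.0274, 0.1207]
tcp_rot: [0.625, 0.78, -0.0, -0.0]
contact_force: [-0.1, -1.7, 0.7]
opening: 0.004
time: 29.75
eef_pos: [0.6394, -0.0269, 0.1208]
tcp_rot: [0.625, 0.78, -0.0, 0.0]
contact_force: [-0.1, -0.5, 0.1]
opening: -0.001
```

```bash

python3 -m crank '[[0.003,0,0,0,0,0,0],[0.003,0,0,0,0,0,0]]'
python3 -m crank '[[0.003,0,0,0,0,0,0],[0.003,0,0,0,0,0,0]]'
```

```text
time: 29.95
eef_pos: [0.6394, -0.0268, 0.1208]
tcp_rot: [0.625, 0.78, -0.0, 0.0]
contact_force: [0.7, -1.9, 0.2]
opening: 0.004
time: 30.15
eef_pos: [0.6393, -0.0266, 0.1208]
tcp_rot: [0.625, 0.78, -0.0, 0.001]
contact_force: [0.4, -2.7, -0.1]
opening: -0.004
```

Contact comes at the predicted third-notch position with about 2–3 N, so the lever is seated. I'll withdraw and verify.

```bash

python3 -m crank '[[-0.04,0,0,0,0,0,0],[-0.06,0,-0.1,0,0,0,0],[-0.06,0,-0.3,0,0,0,0],[-0.2,0,-0.5,0,0,0,0],[-0.34,0,-0.7,0,0,0,0],[-0.34,0,-0.8,0,0,0,0],[-0.34,0,-0.8,0,0,0,0],[-0.34,0,-0.8,0,0,0,0],[-0.34,0,-0.8,0,0,0,0],[-0.34,0,-0.8,0,0,0,0]]'
python3 - <<'E'
from h import *
p,q=cam("wrist","w11")
for l in("slot_zero","slot_third","width_tab","bobbin","needle_tab"):
    for a in finder.pinpoint(l,p)[:1]: print(l,round(a["confidence"],2),mach(onz(q,a["location"],dict(width_tab=.1585,needle_tab=.15).get(l,.145))))
a=cv2.imread("pics/w11.png")[50:170,200:310];cv2.imwrite("pics/w11z.png",cv2.resize(a,None,fx=5,fy=5,interpolation=cv2.INTER_CUBIC))
for r in range(50,170,10):
    w=onz(q,(r,253),.145);w2=onz(q,(r,253),.173);print((r-50)*5,np.round(mach(w)[1],4),np.round(mach(w2)[1],4))
E
```

```text
time: 31.15
eef_pos: [0.6492, -0.0747, 0.2384]
tcp_rot: [0.625, 0.781, -0.001, -0.002]
contact_force: [-0.1, 0.2, 0.8]
opening: 0.003
slot_zero 0.9 [ 0.10712074 -0.01854957]
slot_third 0.67 [0.10486894 0.01580969]
width_tab 0.73 [0.10680381 0.01480811]
bobbin 0.82 [0.12026788 0.09542399]
needle_tab 0.68 [-0.01457305 -0.11724042]
0 0.0668 0.062
50 0.0576 0.0538
100 0.0485 0.0457
150 0.0395 0.0376
200 0.0305 0.0295
250 0.0216 0.0215
300 0.0126 0.0135
350 0.0036 0.0054
400 -0.0054 -0.0026
450 -0.0145 -0.0108
500 -0.0237 -0.019
550 -0.033 -0.0273
```

View pics/w11z.png

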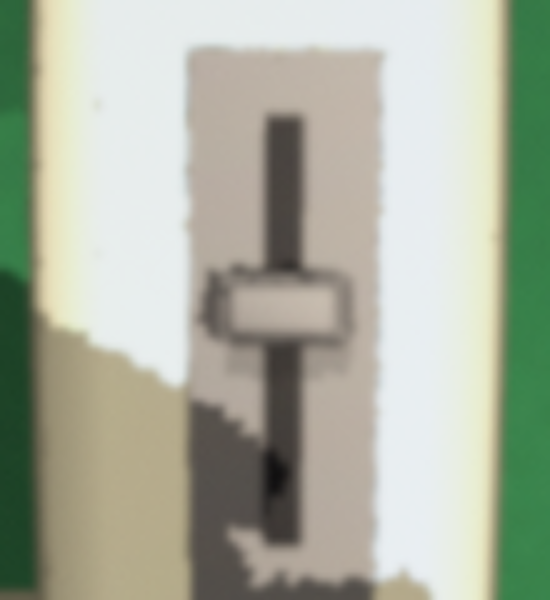

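The cap centre (row 308) now sits at y = 0.0122, 5.2 mm past the slot's middle (25 mm on the scale). That puts the lever at about 30 mm.

```bash
python3 -c "
from plant import ticket,telemetry
print(telemetry.get_state()['contact_force'],ticket.sign_off())"
```

```text
the job is handed in; nothing more can be done
[0.23191323 0.48916734 0.93325423] None
```

The stitch-width lever is seated in the third click, and I handed the job in at about 31 s with the fingers well clear of everything. I pushed with the shut fingertips throughout, at no more than about 6 N.

- **To zero:** the lever started in the second click. I pushed it back two clicks, felt it press in the zero notch, and the wrist picture put it on slot_zero.
- **To the third click:** I pushed it the other way and counted three tops. After the third top I withdrew too early. The picture then showed the lever at about 26–27 mm, past the top but not down in the notch. I went back and pushed gently until it seated, where contact came at about 2–3 N at the predicted place.

**Final checks:**
- **Lever:** the last picture puts it at about 30.2 mm.
- **Other things:** the bobbin and the needle-position lever read where they were before. The spool looked unmoved in an earlier side view. I did not recheck the other loose objects, but the fingers never went near them.

**Disagreements:**
- **Fingertip height:** the fingertips were about 33–37 mm higher than the reported tool point. My first approach therefore passed over the tab without touching it, and I corrected the height from the side picture.
- **Network readings:** the network's reading of the lever was a few millimetres off at times (about 33 mm at the end). For the final position I relied on the slot ends measured in the picture and on the finger contact.

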